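# Tip an order of cartons into the tote and hold up the empty tray

### The job

Lift the blue order tray by its black handle grip with its two cream cartons on it, keeping it level, then tip both cartons off its open side into the grey packing tote, without gripping or touching the cartons themselves. Then bring the empty tray back level and finish while still holding it so: steady, level and clear of the tote and the other things, its underside at least 15 cm above the table, ready for the next order to be laid on it. Leave the spare carton, mug, marker and tape roll where they are.

Things in the scene. Friction and masses are not known exactly. Their poses are not given: they have to be found in the camera images.
- tray: Blue order tray, bright metal floor, 138 mm (x) by 166 mm (y), 0.25 kg. Origin: centre of its underside, z up. Floor 4 mm thick; walls 30 mm high at its +x end and along both y sides; its -x end is open, no lip. The floor is slick: cartons slide once it leans 15 to 22 degrees. A bridge handle spans the middle along y, on posts 98 mm high and 30 mm wide (x) at y = +-80 mm.
- tray_grip (a point): Centre of the black rubber grip on the tray's handle bar, at x 0, y 0, z 88 mm of the tray, axes as the tray's. The grip is 16 mm thick along x, 24 mm high, 92 mm long along y; below it 24 mm are free above the cartons' tops.
- tray_edge (a point): Middle of the tray's open edge, over which the cartons slide off: x -69, y 0, z 0 mm of the tray.
- carton_a: Cream carton, 66 x 111 x 48 mm, about 85 g, origin at the centre of its underside, long side along its y. Lies on the tray with its long side along the tray's x, beside the other one, at tray y about +36 mm.
- carton_b: The second cream carton, same size and weight, on the tray at tray y about -36 mm.
- tote: Grey open packing tote, fixed to the table, outside 220 mm square and 100 mm high; origin: centre of its underside; walls and bottom 5 mm, with a rim flange that stands out 11 mm all round near the top. Empty at first. It lies to the right of the tray, its +y side towards the tray.
- spare_carton: A third cream carton, 66 x 111 x 48 mm, standing alone on the table: a bystander, not part of the order. Origin: centre of its underside.
- mug: White mug with blue bands, 81 x 116 x 95 mm, bystander. Origin: centre of its underside.
- marker: Blue marker pen lying on the table, 17 x 127 x 19 mm, long along its y, bystander. Origin: centre of its underside.
- tape_roll: Brown roll of packing tape lying flat, 97 x 99 x 48 mm, bystander. Origin: centre of its underside.
Things that resemble listed ones, but are neither listed nor needed, are in the scene too. What is shaped like the carton_a but green or yellow is not meant.

How it is judged:
On the way, in this order (a step that is already met when the one before it is completed fails the run):
1. The tray is lifted clear of the table, level, with both cartons on it (height (world z) of tray above 0.03 m and angle between tray's own z axis and vertical below 0.2 rad and contact force between the fingers and tray above 1 N and contact force between tray and carton_a above 0.1 N and contact force between tray and carton_b above 0.1 N), for 0.3 s.
2. Both cartons have left the tray and are in the tote (x of carton_a in the frame of tote between -0.102 and 0.102 m and y of carton_a in the frame of tote between -0.102 and 0.102 m and z of each of carton_a, carton_b in the frame of tote below 0.09 m and contact force between tray and carton_a below 0.1 N and x of carton_b in the frame of tote between -0.102 and 0.102 m and y of carton_b in the frame of tote between -0.102 and 0.102 m and contact force between tray and carton_b below 0.1 N and contact force between the fingers and tray above 1 N), for 0.2 s.
At the end, for the whole second after the job is handed in: Both cartons rest in the tote, off the tray (underside centres inside its walls, under 90 mm up); the fingers hold the tray, its underside over 140 mm above the table, within 7 degrees of level, slower than 30 mm/s and 0.15 rad/s, touching neither tote nor bystander (all of step 2 and linear speed of each of carton_a, carton_b, tray below 0.03 m/s and height (world z) of tray above 0.14 m and angle between tray's own z axis and vertical below 0.12 rad and angular speed of tray below 0.15 rad/s and contact force between tray and tote below 0.1 N and contact force between tray and spare_carton below 0.1 N and contact force between tray and mug below 0.1 N and contact force between tray and marker below 0.1 N and contact force between tray and tape_roll below 0.1 N); the arm keeps its last pose, push and grip.
It fails at once if The fingers touch a carton of the order (contact force between the fingers and carton_a above 0.5 N or contact force between the fingers and carton_b above 0.5 N).
It fails at once if A bystander is moved more than 30 mm (distance of any of spare_carton, mug, marker, tape_roll from where it was at the start of the episode above 0.03 m).
It also fails if it takes over 46 s, if anything falls off the work surface, if the arm or the gripper's body presses on something with over 40 N, if the wrist force passes 120 N, or if a joint passes its speed limit or range.

### The arm

A 7-joint arm with a two-finger parallel gripper is mounted at the origin on the work surface; the furniture and walls round the work are solid. World frame = base frame: x ahead of the robot, y to its left, z up, the work surface at z = 0. Lengths are in m, angles in rad, forces in N, time in s.
With the tool pointing down it reaches from about 0.4 to 0.875 m from the base axis. Payload 19.3 kg.
Tool frame: the origin (TCP) lies on the front face of the gripper's body, between the roots of the fingers; the fingertips stand 73 mm ahead of it and the grasp point (between the pads) lies 54 mm ahead of it; z points along the fingers, y is the direction in which the jaws open and shut (so a half turn about z gives the same grasp; the last joint's range is limited). The gripper opens to 85 mm and grips with 20 to 120 N. Pads are 22 mm wide; open, the fingers measure 114 mm over their backs; the gripper's body (76 mm by 85 mm) begins 54 mm behind the grasp point. The pads swing forward as they close: fully open they stand 13 mm farther back than shut.
Start: joints at [-1.403, 0.521, -0.036, 1.599, 0.021, 1.021, -0.113], TCP at [0.147, 0.607, 0.304] pointing down, gripper open.
Joint ranges: [-2.91, 2.91], [-0.3, 2.13], [-1.5, 1.42], [0.17, 2.43], [-1.26, 4.41], [0.16, 1.93], [-2.52, 2.52]. Speed limits (rad/s): [1.89, 1.89, 2.39, 2.39, 3.01, 3.01, 3.01].

### API

Orientations are given as a unit quaternion [w, x, y, z].
In Python, from station import * gives the robot as it stands. The module is installed in compiled form; this text tells all that it offers.
- The arm moves only by the shell command python3 -m creep 'ROWS'. ROWS is JSON, a list of rows, each an object of numbers: "dx", "dy", "dz": the shift along the tool's x, y, z in mm; "ax", "ay", "az": the turn, a rotation vector about the tool's x, y, z in degrees; "jaw": the finger opening in mm, from 0 to 85.4. In form: [{"dx": .., "dy": .., "dz": .., "ax": .., "ay": .., "az": .., "jaw": ..}, ...]. A call has 1 to 20 rows; each row shifts and turns the commanded pose from where the row before left it, along the tool's axes as they then stand; what a row does not reach is not made up. A row lasts 1/12 s, in which the tool goes at most 41.7 mm and 7.16 degrees, less where a joint would pass 70% of its speed; a pose out of reach is approached as far as the arm can. A call with a gripper value outside its range is refused whole. The fingers move at their own pace and stop on an object; the grip force is fixed at half the most. Time passes only in rows, so rows that do not move let the fingers close. It gives the time, the measured TCP pose, the force and the opening at its end, in the units of the state.
- sense(): the state, without advancing time (a new reading comes with each control period).
- grab_frame(name): name is "side" or "top"; returns the picture (400x640x3 uint8, red, green, blue); there is no depth.
- camera_info(name): a dict with "fx", "fy", "cx", "cy" (pixels), "k1" (the pictures are not rectified: a ray, as slopes to the right and down, at radius r is drawn at 1 + k1 r^2 times it, then the intrinsics apply), "R" (3x3) and "t" (3): a world point X has camera coordinates R X + t. Camera axes: x right, y down, z forward; pixel columns grow to the right and rows downward; lengths in m; the calibration is good to about 2 mm. A picture is of the moment at which its call begins. camera_info takes no time and is no camera call.
- job_done(): hands the job in, once; it reports no verdict.
The state is a dict: "t": time; "joint_pos": joint angles; "joint_vel": joint speeds; "tau": joint torques, N m; "tcp_pos": TCP position; "ee_rot": TCP orientation; "wrist_force": force on the tool from outside, world axes, zero at the start; "ft_torque": the same for the moment, N m; "gripper_width": opening from 0.0 (shut) to 1.0 (fully open).
Only numpy, scipy, OpenCV 4.12 (cv2) and the standard library are available. Lean on these libraries where they do the work, as an engineer would, in place of code of your own. Each camera call takes 0.05 s, during which the arm holds its last target.

## Working session

There is one attempt and no reset: what is moved stays moved. The work goes in short steps, Python scripts to look and compute and a shell command to move; the robot and the scene stay as the last step left them, time stands still between calls to the robot, and variables do not carry over. Pictures are saved under pics/ and viewed, and the job is handed in when it is done.

```bash
mkdir -p pics
python3 - <<'E'
from station import *
import cv2
for n in("top","side"):
    cv2.imwrite(f"pics/{n}0.png",cv2.cvtColor(grab_frame(n),cv2.COLOR_RGB2BGR))
    print(n,camera_info(n))
s=sense();print({k:s[k] for k in("t","tcp_pos","ee_rot","wrist_force","gripper_width")})
E
```

```text
top {'fx': 431.95877924863646, 'fy': 431.95877924863646, 'cx': 316.80487084157454, 'cy': 198.4075849332652, 'k1': -0.10175381922009633, 'R': array([[ 0.00619867, -0.99991374, -0.01157991],
       [-0.9904463 , -0.00454386, -0.13782408],
       [ 0.13775958,  0.0123236 , -0.99038903]]), 't': array([0.08649944, 0.55202111, 1.18464693])}
side {'fx': 403.7733169557828, 'fy': 403.7733169557828, 'cx': 323.7044102789974, 'cy': 198.1780077077564, 'k1': -0.05311029300784375, 'R': array([[ 0.86220139, -0.50653025, -0.00598872],
       [-0.33516895, -0.56157089, -0.75650506],
       [ 0.37982961,  0.65426695, -0.65396042]]), 't': array([-0.42274451,  0.28577588,  0.90684758])}
{'t': 0.1, 'tcp_pos': array([0.14720676, 0.60719014, 0.30337518]), 'ee_rot': array([-9.34727631e-06,  1.18604364e-01,  9.92941454e-01, -5.22352419e-04]), 'wrist_force': array([-1.33570032,  0.37051798,  0.22419993]), 'gripper_width': 0.9996004260786883}
```

View pics/top0.png

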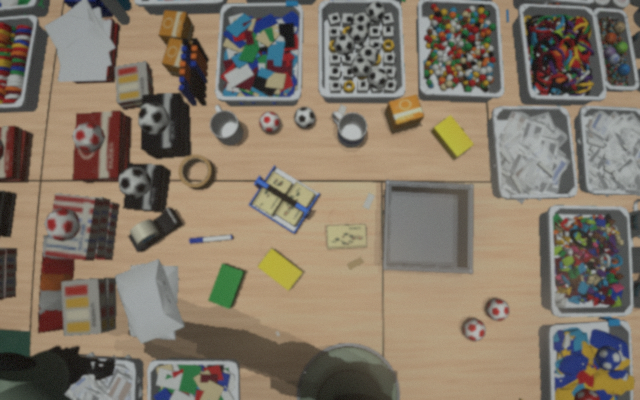

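View pics/side0.png

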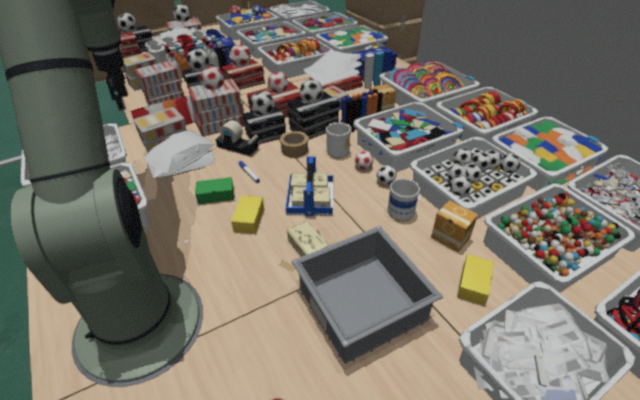

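The tray with its blue bridge handle is near (285,198) in the top view. The tote is at (428,226), the spare carton at (346,236), the marker at (211,239) and the tape at (196,172). I'll enlarge the tray in both views.

Run:
```python
import cv2,numpy as np
a=cv2.imread("pics/top0.png")[150:250,230:390];b=cv2.imread("pics/side0.png")[140:260,260:360]
cv2.imwrite("pics/crop0.png",cv2.resize(a,None,fx=5,fy=5,interpolation=cv2.INTER_CUBIC))
cv2.imwrite("pics/crop1.png",cv2.resize(b,None,fx=5,fy=5,interpolation=cv2.INTER_CUBIC))
```

```text
(no output)
```

View pics/crop0.png

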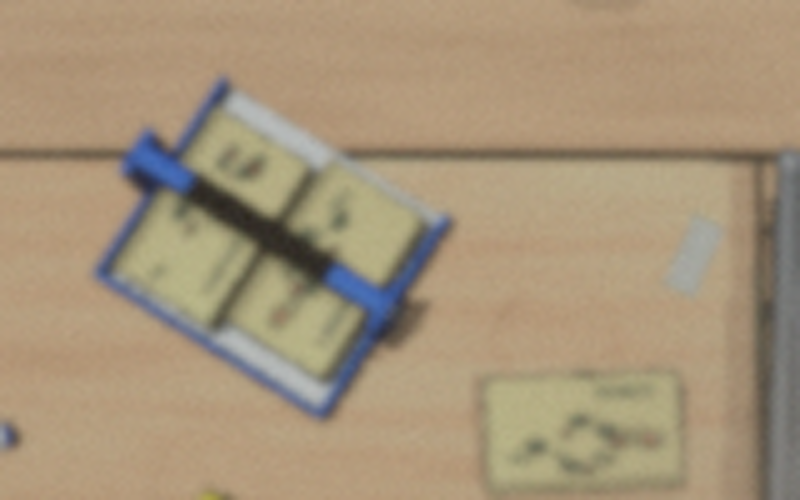

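View pics/crop1.png

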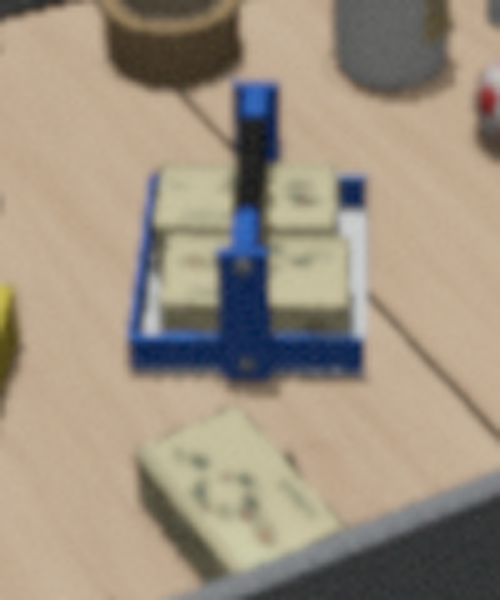

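```bash
cat > h.py <<'E'
import numpy as np,cv2
from station import camera_info
C={n:camera_info(n) for n in("top","side")}
def ray(n,p):
    c=C[n];K=np.array([[c["fx"],0,c["cx"]],[0,c["fy"],c["cy"]],[0,0,1]])
    u=cv2.undistortPoints(np.array([[p]],float),K,np.array([c["k1"],0,0,0,0.]))[0,0]
    R=np.array(c["R"]);return -R.T@c["t"],R.T@np.array([u[0],u[1],1])
def plane(n,p,z):
    o,d=ray(n,p);return o+d*(z-o[2])/d[2]
def proj(n,X):
    c=C[n];q=np.array(c["R"])@X+c["t"];u=q[:2]/q[2];u=u*(1+c["k1"]*(u@u))
    return np.array([c["fx"]*u[0]+c["cx"],c["fy"]*u[1]+c["cy"]])
E
python3 - <<'E'
from h import *
im=cv2.imread("pics/top0.png");hsv=cv2.cvtColor(im,cv2.COLOR_BGR2HSV)
# bar: grip dark mask
m=np.zeros(im.shape[:2],np.uint8);m[178:212,262:304]=1
dark=((hsv[...,2]<75)&(m>0)).astype(np.uint8)
n,l,st,ce=cv2.connectedComponentsWithStats(dark);
i=1+st[1:,4].argmax();pts=np.argwhere(l==i)[:,::-1].astype(np.float32)
r=cv2.minAreaRect(pts);print("grip",r,st[i],ce[i])
print(plane("top",ce[i],.098))
# end of bar: posts' outer ends from crop
for p in [(230+140/5,150+160/5),(230+385/5,150+303/5)]:print("bar end",plane("top",p,.1))
# tray floor corners: crop (225,85) top wall z.03,(450,222),(323,413),(100,272)
for p in [(225,85),(450,222),(323,413),(100,272)]:print("corner",plane("top",(230+p[0]/5,150+p[1]/5),.032))
g=plane("top",ce[i],.098);print(proj("side",g))
s=cv2.imread("pics/side0.png");
# tote
c=cv2.resize(im[160:290,365:495],None,fx=5,fy=5,interpolation=cv2.INTER_CUBIC);cv2.imwrite("pics/tote.png",c[:600])
for nm,p,z in [("spare",(346.5,236),.048),("mug",(350,125),.095),("marker",(211,239),.02),("tape",(196,172),.048),("ball?",(498,309),.03)]:print(nm,plane("top",p,z))
E
```

```text
grip ((281.5384521484375, 195.19232177734375), (31.063213348388672, 5.824352264404297), 33.690067291259766) [267 186  29  20 153] [281.96078431 195.65359477]
[0.55037824 0.18288329 0.098     ]
bar end [0.58723551 0.24854822 0.1       ]
bar end [0.50991947 0.1147841  0.1       ]
corner [0.64339992 0.21072765 0.032     ]
corner [0.56406079 0.0805218  0.032     ]
corner [0.45480797 0.15160254 0.032     ]
corner [0.53433683 0.28016452 0.032     ]
[309.42851209 172.15112743]
spare [0.4451955  0.00620802 0.048     ]
mug [ 0.74970343 -0.00202398  0.095     ]
marker [0.43526105 0.39234417 0.02      ]
tape [0.62514789 0.43639712 0.048     ]
ball? [ 0.24118638 -0.42180347  0.03      ]
```

View pics/tote.png

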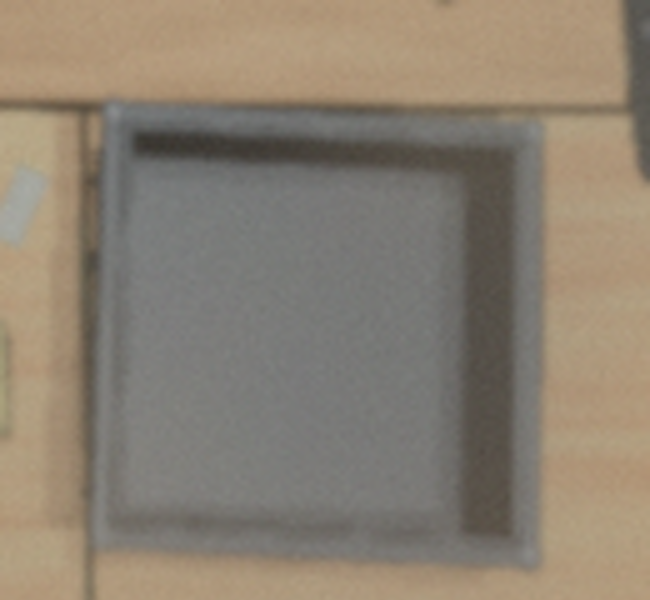

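Run:
```python
from h import *
from station import sense
from scipy.spatial.transform import Rotation as R
P=np.array([plane("top",(365+a/5,160+b/5),.098) for a,b in [(107,103),(543,122),(535,565),(95,548)]]);print(P,P.mean(0))
Q=sense()["ee_rot"];M=R.from_quat(Q[[1,2,3,0]]).as_matrix();print(M)
```

```text
[[ 0.59292131 -0.09969194  0.098     ]
 [ 0.58390841 -0.33945874  0.098     ]
 [ 0.34465069 -0.32580583  0.098     ]
 [ 0.35420561 -0.08998769  0.098     ]] [ 0.4689215  -0.21373605  0.098     ]
[[-9.71866010e-01  2.35534369e-01 -1.42469149e-04]
 [ 2.35534389e-01  9.71865464e-01 -1.03511349e-03]
 [-1.05343956e-04 -1.03954800e-03 -9.99999454e-01]]
```

```bash
python3 -m creep '[{"dx":-27.3,"dy":-17.7,"jaw":85},{"dx":-27.3,"dy":-17.7,"jaw":85},{"dx":-27.3,"dy":-17.7,"jaw":85},{"dx":-27.3,"dy":-17.7,"jaw":85},{"dx":-27.3,"dy":-17.7,"jaw":85},{"dx":-27.3,"dy":-17.7,"jaw":85},{"dx":-27.3,"dy":-17.7,"jaw":85},{"dx":-27.3,"dy":-17.7,"jaw":85},{"dx":-27.3,"dy":-17.7,"jaw":85},{"dx":-27.3,"dy":-17.7,"jaw":85},{"dx":-27.3,"dy":-17.7,"jaw":85},{"dx":-27.3,"dy":-17.7,"jaw":85},{"dx":-27.3,"dy":-17.7,"jaw":85},{"dx":-27.3,"dy":-17.7,"jaw":85},{"dx":-27.3,"dy":-17.7,"jaw":85},{"dx":-27.3,"dy":-17.7,"jaw":85},{"dx":-27.3,"dy":-17.7,"jaw":85},{"dx":-27.3,"dy":-17.7,"jaw":85}]'
python3 -m creep '[{"az":7,"jaw":85},{"az":7,"jaw":85},{"az":7,"jaw":85},{"az":7,"jaw":85},{"az":7,"jaw":85},{"az":7,"jaw":85},{"az":7,"jaw":85},{"az":7,"jaw":85},{"az":7,"jaw":85},{"az":7,"jaw":85},{"az":7,"jaw":85},{"az":7,"jaw":85},{"az":7,"jaw":85},{"az":7,"jaw":85},{"az":7,"jaw":85},{"az":2.4,"jaw":85},{"jaw":85}]'
cat > st.py <<'E'
from h import *
from station import sense
from scipy.spatial.transform import Rotation as R
s=sense();M=R.from_quat(np.array(s["ee_rot"])[[1,2,3,0]]).as_matrix()
np.set_printoptions(precision=4,suppress=True)
p=np.array(s["tcp_pos"])
print("t",s["t"],"tcp",p,"grasp",p+.054*M[:,2],"\nyaw(tool y)",np.degrees(np.arctan2(M[1,1],M[0,1])),"\n",M,"\nq",np.array(s["joint_pos"]),"F",s["wrist_force"],"T",s["ft_torque"],"w",s["gripper_width"])
def goal(G,yaw,tilt=0):
    "grasp target G, pour azimuth yaw, tilt -> shift in present tool axes (mm) and rotvec deg"
    y=np.radians(yaw);p0=np.array([np.cos(y),np.sin(y),0]);z=np.array([0,0,-1.])
    B=np.column_stack([np.cross(p0,z),p0,z])@R.from_euler("x",tilt,degrees=True).as_matrix()
    T=np.array(G)-.054*B[:,2]
    return M.T@(T-p)*1e3, np.degrees(R.from_matrix(M.T@B).as_rotvec())
E
python3 - <<'E'
from st import *
print(goal((.5495,.182,.2),-31))
E
```

```text
t 0.1 tcp [0.1472 0.6072 0.3034] grasp [0.1472 0.6071 0.2494] 
yaw(tool y) 76.37686841605831 
 [[-0.9719  0.2355 -0.0001]
 [ 0.2355  0.9719 -0.001 ]
 [-0.0001 -0.001  -1.    ]] 
q [-1.4032  0.522  -0.0363  1.5999  0.0212  1.0211 -0.1128] F [-1.3357  0.3705  0.2242] T [-0.0012 -0.0018  0.0265] w 0.9996004260786883
(array([-491.1168, -318.4224,   49.758 ]), array([ -0.0354,   0.06  , 107.3769]))invalid input at $[0]: expected keys dx, dy, dz, ax, ay, az, jaw
invalid input at $[0]: expected keys dx, dy, dz, ax, ay, az, jaw
```

```bash
python3 -m creep '[{"dx":-27.3,"dy":-17.7,"dz":0,"ax":0,"ay":0,"az":0,"jaw":85},{"dx":-27.3,"dy":-17.7,"dz":0,"ax":0,"ay":0,"az":0,"jaw":85},{"dx":-27.3,"dy":-17.7,"dz":0,"ax":0,"ay":0,"az":0,"jaw":85},{"dx":-27.3,"dy":-17.7,"dz":0,"ax":0,"ay":0,"az":0,"jaw":85},{"dx":-27.3,"dy":-17.7,"dz":0,"ax":0,"ay":0,"az":0,"jaw":85},{"dx":-27.3,"dy":-17.7,"dz":0,"ax":0,"ay":0,"az":0,"jaw":85},{"dx":-27.3,"dy":-17.7,"dz":0,"ax":0,"ay":0,"az":0,"jaw":85},{"dx":-27.3,"dy":-17.7,"dz":0,"ax":0,"ay":0,"az":0,"jaw":85},{"dx":-27.3,"dy":-17.7,"dz":0,"ax":0,"ay":0,"az":0,"jaw":85},{"dx":-27.3,"dy":-17.7,"dz":0,"ax":0,"ay":0,"az":0,"jaw":85},{"dx":-27.3,"dy":-17.7,"dz":0,"ax":0,"ay":0,"az":0,"jaw":85},{"dx":-27.3,"dy":-17.7,"dz":0,"ax":0,"ay":0,"az":0,"jaw":85},{"dx":-27.3,"dy":-17.7,"dz":0,"ax":0,"ay":0,"az":0,"jaw":85},{"dx":-27.3,"dy":-17.7,"dz":0,"ax":0,"ay":0,"az":0,"jaw":85},{"dx":-27.3,"dy":-17.7,"dz":0,"ax":0,"ay":0,"az":0,"jaw":85},{"dx":-27.3,"dy":-17.7,"dz":0,"ax":0,"ay":0,"az":0,"jaw":85},{"dx":-27.3,"dy":-17.7,"dz":0,"ax":0,"ay":0,"az":0,"jaw":85},{"dx":-27.3,"dy":-17.7,"dz":0,"ax":0,"ay":0,"az":0,"jaw":85}]'
python3 -m creep '[{"dx":0,"dy":0,"dz":0,"ax":0,"ay":0,"az":7,"jaw":85},{"dx":0,"dy":0,"dz":0,"ax":0,"ay":0,"az":7,"jaw":85},{"dx":0,"dy":0,"dz":0,"ax":0,"ay":0,"az":7,"jaw":85},{"dx":0,"dy":0,"dz":0,"ax":0,"ay":0,"az":7,"jaw":85},{"dx":0,"dy":0,"dz":0,"ax":0,"ay":0,"az":7,"jaw":85},{"dx":0,"dy":0,"dz":0,"ax":0,"ay":0,"az":7,"jaw":85},{"dx":0,"dy":0,"dz":0,"ax":0,"ay":0,"az":7,"jaw":85},{"dx":0,"dy":0,"dz":0,"ax":0,"ay":0,"az":7,"jaw":85},{"dx":0,"dy":0,"dz":0,"ax":0,"ay":0,"az":7,"jaw":85},{"dx":0,"dy":0,"dz":0,"ax":0,"ay":0,"az":7,"jaw":85},{"dx":0,"dy":0,"dz":0,"ax":0,"ay":0,"az":7,"jaw":85},{"dx":0,"dy":0,"dz":0,"ax":0,"ay":0,"az":7,"jaw":85},{"dx":0,"dy":0,"dz":0,"ax":0,"ay":0,"az":7,"jaw":85},{"dx":0,"dy":0,"dz":0,"ax":0,"ay":0,"az":7,"jaw":85},{"dx":0,"dy":0,"dz":0,"ax":0,"ay":0,"az":7,"jaw":85},{"dx":0,"dy":0,"dz":0,"ax":0,"ay":0,"az":2.4,"jaw":85},{"dx":0,"dy":0,"dz":0,"ax":0,"ay":0,"az":0,"jaw":85}]'
python3 - <<'E'
from st import *
print(goal((.5495,.182,.2),-31))
E
```

```text
t: 1.6
tcp_pos: [0.5505, 0.1806, 0.3037]
ee_rot: [-0.0, 0.119, 0.993, -0.0]
wrist_force: [0.8, -0.3, 0.5]
gripper_width: 0.998
t: 3.02
tcp_pos: [0.5496, 0.1822, 0.3036]
ee_rot: [0.0, 0.871, 0.491, -0.0]
wrist_force: [-0.0, 0.4, 0.3]
gripper_width: 0.997
t 3.0167 tcp [0.5496 0.1822 0.3036] grasp [0.5495 0.1822 0.2496] 
yaw(tool y) -31.138101151201038 
 [[ 0.5171  0.8559 -0.0005]
 [ 0.8559 -0.5171 -0.0006]
 [-0.0008 -0.0002 -1.    ]] 
q [-0.8199  0.509   0.5724  1.7467 -0.3225  0.9817 -0.667 ] F [-0.0482  0.3959  0.2806] T [ 0.0069 -0.0771 -0.0031] w 0.9972859847977067
(array([-0.155 ,  0.0611, 49.5678]), array([-0.0087,  0.0431, -0.1381]))
```

```bash
python3 -m creep '[{"dx":0,"dy":0,"dz":25,"ax":0,"ay":0,"az":0,"jaw":85},{"dx":0,"dy":0,"dz":25,"ax":0,"ay":0,"az":0,"jaw":85},{"dx":0,"dy":0,"dz":25,"ax":0,"ay":0,"az":0,"jaw":85},{"dx":0,"dy":0,"dz":25,"ax":0,"ay":0,"az":0,"jaw":85},{"dx":0,"dy":0,"dz":12,"ax":0,"ay":0,"az":0,"jaw":85},{"dx":0,"dy":0,"dz":0,"ax":0,"ay":0,"az":0,"jaw":85}]'
python3 - <<'E'
from st import *
from station import grab_frame
print(goal((.5495,.182,.09),-31))
a=cv2.cvtColor(grab_frame("side"),cv2.COLOR_RGB2BGR)[100:240,240:380]
b=cv2.cvtColor(grab_frame("top"),cv2.COLOR_RGB2BGR)[130:270,215:355]
cv2.imwrite("pics/hov.png",cv2.resize(np.hstack([a,b]),None,fx=2.8,fy=2.8,interpolation=cv2.INTER_CUBIC))
E
```

```text
t: 3.52
tcp_pos: [0.5488, 0.1817, 0.1897]
ee_rot: [-0.0, 0.87, 0.493, -0.002]
wrist_force: [-0.1, -0.1, 0.6]
gripper_width: 0.993
t 3.5167 tcp [0.5488 0.1817 0.1897] grasp [0.5486 0.1816 0.1357] 
yaw(tool y) -30.946301988627745 
 [[ 0.5142  0.8576 -0.0035]
 [ 0.8576 -0.5142 -0.0016]
 [-0.0032 -0.0021 -1.    ]] 
q [-0.7519  0.6523  0.4808  1.8386 -0.4207  0.757  -0.5835] F [-0.0758 -0.0624  0.5641] T [ 0.007  -0.0013  0.036 ] w 0.9928642897609212
(array([ 0.7922,  0.527 , 45.6856]), array([-0.1222,  0.1811,  0.0539]))
```

View pics/hov.png

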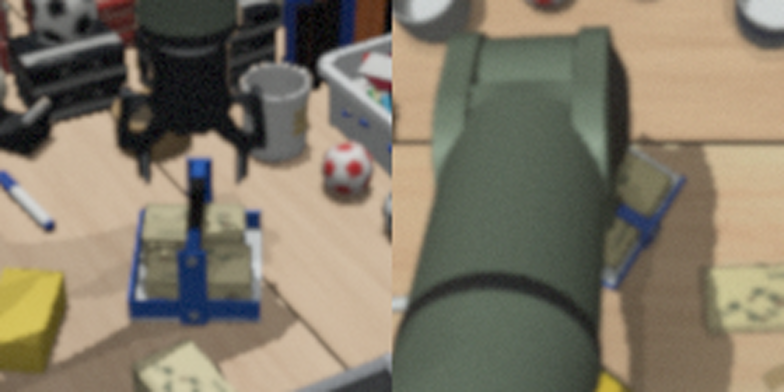

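The side view shows the fingers (crop 147 and 240, row 175) straddling the black grip (195,185), with the bar between them. Descending and closing.

```bash
python3 -m creep '[{"dx":0,"dy":0,"dz":16,"ax":0,"ay":0,"az":0,"jaw":85},{"dx":0.8,"dy":0.5,"dz":16,"ax":0,"ay":0,"az":0,"jaw":85},{"dx":0,"dy":0,"dz":14,"ax":0,"ay":0,"az":0,"jaw":85},{"dx":0,"dy":0,"dz":0,"ax":0,"ay":0,"az":0,"jaw":85},{"dx":0,"dy":0,"dz":0,"ax":0,"ay":0,"az":0,"jaw":30},{"dx":0,"dy":0,"dz":0,"ax":0,"ay":0,"az":0,"jaw":5},{"dx":0,"dy":0,"dz":0,"ax":0,"ay":0,"az":0,"jaw":5},{"dx":0,"dy":0,"dz":0,"ax":0,"ay":0,"az":0,"jaw":5},{"dx":0,"dy":0,"dz":0,"ax":0,"ay":0,"az":0,"jaw":5},{"dx":0,"dy":0,"dz":0,"ax":0,"ay":0,"az":0,"jaw":5},{"dx":0,"dy":0,"dz":0,"ax":0,"ay":0,"az":0,"jaw":5},{"dx":0,"dy":0,"dz":0,"ax":0,"ay":0,"az":0,"jaw":5}]'
python3 - <<'E'
from st import *
print(goal((.5495,.182,.09),-31))
E
```

```text
t: 4.62
tcp_pos: [0.5509, 0.1825, 0.1465]
ee_rot: [-0.0, 0.871, 0.492, 0.0]
wrist_force: [-2.7, -0.6, 8.2]
gripper_width: 0.173
t 4.6167 tcp [0.5509 0.1825 0.1465] grasp [0.5509 0.1825 0.0925] 
yaw(tool y) -31.035876379694287 
 [[ 0.5156  0.8568  0.0007]
 [ 0.8568 -0.5156  0.0005]
 [ 0.0008  0.0003 -1.    ]] 
q [-0.7208  0.7149  0.4368  1.8549 -0.4618  0.6725 -0.5524] F [-2.7042 -0.5503  8.1741] T [ 0.0415  0.3687 -0.1108] w 0.173393727148601
(array([-1.1496, -0.9016,  2.5249]), array([ 0.0186, -0.0456, -0.0359]))
```

```bash
python3 -m creep '[{"dx":0,"dy":0,"dz":-3,"ax":0,"ay":0,"az":0,"jaw":5},{"dx":0,"dy":0,"dz":-6,"ax":0,"ay":0,"az":0,"jaw":5},{"dx":0,"dy":0,"dz":-9,"ax":0,"ay":0,"az":0,"jaw":5},{"dx":0,"dy":0,"dz":-10,"ax":0,"ay":0,"az":0,"jaw":5},{"dx":0,"dy":0,"dz":-10,"ax":0,"ay":0,"az":0,"jaw":5},{"dx":0,"dy":0,"dz":-10,"ax":0,"ay":0,"az":0,"jaw":5},{"dx":0,"dy":0,"dz":-8,"ax":0,"ay":0,"az":0,"jaw":5},{"dx":0,"dy":0,"dz":-4,"ax":0,"ay":0,"az":0,"jaw":5},{"dx":0,"dy":0,"dz":0,"ax":0,"ay":0,"az":0,"jaw":5},{"dx":0,"dy":0,"dz":0,"ax":0,"ay":0,"az":0,"jaw":5},{"dx":0,"dy":0,"dz":0,"ax":0,"ay":0,"az":0,"jaw":5},{"dx":0,"dy":0,"dz":0,"ax":0,"ay":0,"az":0,"jaw":5}]'
python3 - <<'E'
from st import *
from station import grab_frame
print(goal((.5495,.182,.25),-31))
a=cv2.cvtColor(grab_frame("side"),cv2.COLOR_RGB2BGR)[80:260,200:440]
cv2.imwrite("pics/lift.png",cv2.resize(a,None,fx=3,fy=3,interpolation=cv2.INTER_CUBIC))
E
```

```text
t: 5.62
tcp_pos: [0.5504, 0.1824, 0.2054]
ee_rot: [-0.0, 0.87, 0.492, -0.0]
wrist_force: [-0.1, 0.3, -4.6]
gripper_width: 0.175
t 5.6167 tcp [0.5504 0.1824 0.2054] grasp [0.5503 0.1823 0.1514] 
yaw(tool y) -31.029778605432742 
 [[ 0.5155  0.8569 -0.0007]
 [ 0.8569 -0.5155 -0.0004]
 [-0.0007 -0.0004 -1.    ]] 
q [-0.7624  0.6323  0.4962  1.8269 -0.4088  0.7862 -0.595 ] F [-0.126   0.343  -4.6328] T [-0.0145 -0.0068 -0.0313] w 0.17514363592062368
(array([ -0.8307,  -0.6155, -98.5833]), array([-0.0249,  0.0418, -0.0298]))
```

View pics/lift.png

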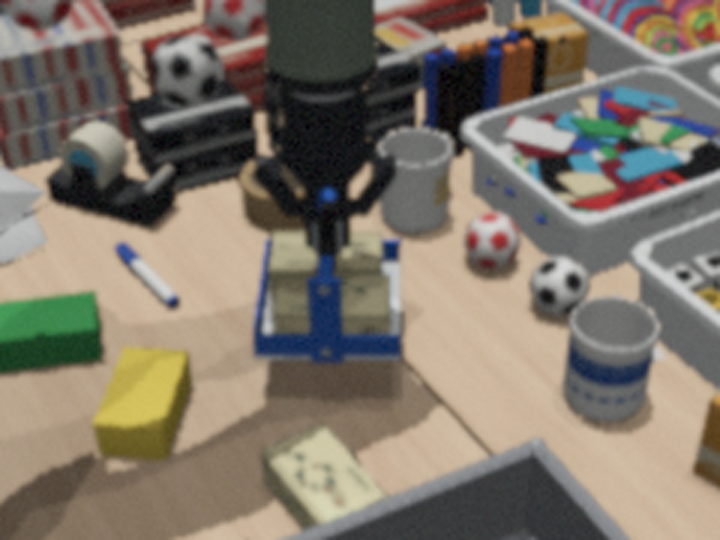

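Step 1 is met: the side view shows the tray level and off the table, both cartons on it, and the wrist carrying about 4.6 N. Next I raise it and carry it over.

```bash
python3 -m creep '[{"dx":0,"dy":0,"dz":-4,"ax":0,"ay":0,"az":0,"jaw":5},{"dx":0,"dy":0,"dz":-8,"ax":0,"ay":0,"az":0,"jaw":5},{"dx":0,"dy":0,"dz":-12,"ax":0,"ay":0,"az":0,"jaw":5},{"dx":0,"dy":0,"dz":-15,"ax":0,"ay":0,"az":0,"jaw":5},{"dx":0,"dy":0,"dz":-15,"ax":0,"ay":0,"az":0,"jaw":5},{"dx":0,"dy":0,"dz":-15,"ax":0,"ay":0,"az":0,"jaw":5},{"dx":0,"dy":0,"dz":-15,"ax":0,"ay":0,"az":0,"jaw":5},{"dx":0,"dy":0,"dz":-15,"ax":0,"ay":0,"az":0,"jaw":5},{"dx":0,"dy":0,"dz":-15,"ax":0,"ay":0,"az":0,"jaw":5},{"dx":0,"dy":0,"dz":-12,"ax":0,"ay":0,"az":0,"jaw":5},{"dx":0,"dy":0,"dz":-8,"ax":0,"ay":0,"az":0,"jaw":5},{"dx":0,"dy":0,"dz":-4,"ax":0,"ay":0,"az":0,"jaw":5},{"dx":0,"dy":0,"dz":0,"ax":0,"ay":0,"az":0,"jaw":5}]'
python3 -m creep '[{"dx":-4,"dy":1,"dz":0,"ax":0,"ay":0,"az":0,"jaw":5},{"dx":-8,"dy":2,"dz":0,"ax":0,"ay":0,"az":0,"jaw":5},{"dx":-12,"dy":3,"dz":0,"ax":0,"ay":0,"az":0,"jaw":5},{"dx":-16,"dy":4,"dz":0,"ax":0,"ay":0,"az":0,"jaw":5},{"dx":-18,"dy":5,"dz":0,"ax":0,"ay":0,"az":0,"jaw":5},{"dx":-18,"dy":5,"dz":0,"ax":0,"ay":0,"az":0,"jaw":5},{"dx":-18,"dy":5,"dz":0,"ax":0,"ay":0,"az":0,"jaw":5},{"dx":-18,"dy":5,"dz":0,"ax":0,"ay":0,"az":0,"jaw":5},{"dx":-18,"dy":5,"dz":0,"ax":0,"ay":0,"az":0,"jaw":5},{"dx":-18,"dy":5,"dz":0,"ax":0,"ay":0,"az":0,"jaw":5},{"dx":-18,"dy":5,"dz":0,"ax":0,"ay":0,"az":0,"jaw":5},{"dx":-18,"dy":5,"dz":0,"ax":0,"ay":0,"az":0,"jaw":5},{"dx":-18,"dy":5,"dz":0,"ax":0,"ay":0,"az":0,"jaw":5},{"dx":-18,"dy":5,"dz":0,"ax":0,"ay":0,"az":0,"jaw":5},{"dx":-18,"dy":5,"dz":0,"ax":0,"ay":0,"az":0,"jaw":5},{"dx":-14,"dy":4,"dz":0,"ax":0,"ay":0,"az":0,"jaw":5},{"dx":-10,"dy":3,"dz":0,"ax":0,"ay":0,"az":0,"jaw":5},{"dx":-5,"dy":1,"dz":0,"ax":0,"ay":0,"az":0,"jaw":5},{"dx":0,"dy":0,"dz":0,"ax":0,"ay":0,"az":0,"jaw":5}]'
python3 - <<'E'
from st import *
print(goal((.4741,-.085,.25),-92.3))
E
```

```text
t: 6.75
tcp_pos: [0.5507, 0.1824, 0.3449]
ee_rot: [-0.0, 0.87, 0.492, 0.001]
wrist_force: [-0.1, 0.4, -4.6]
gripper_width: 0.176
t: 8.33
tcp_pos: [0.4748, -0.0853, 0.3439]
ee_rot: [-0.0, 0.871, 0.491, -0.0]
wrist_force: [-0.2, -0.0, -4.3]
gripper_width: 0.176
t 8.3333 tcp [ 0.4748 -0.0853  0.3439] grasp [ 0.4748 -0.0853  0.2899] 
yaw(tool y) -31.136890981631044 
 [[ 0.5171  0.8559 -0.    ]
 [ 0.8559 -0.5171  0.    ]
 [ 0.     -0.     -1.    ]] 
q [-0.492   0.299   0.6873  1.9397 -0.227   0.9801 -0.2423] F [-0.2089 -0.0316 -4.3495] T [-0.0111 -0.0141  0.0165] w 0.17551711555935676
(array([-0.1281, -0.7677, 39.926 ]), array([-0.0026,  0.0004, 61.1631]))
```

```bash
python3 -m creep '[{"dx":0,"dy":0,"dz":0,"ax":0,"ay":0,"az":2,"jaw":5},{"dx":0,"dy":0,"dz":0,"ax":0,"ay":0,"az":4,"jaw":5},{"dx":0,"dy":0,"dz":0,"ax":0,"ay":0,"az":5,"jaw":5},{"dx":0,"dy":0,"dz":0,"ax":0,"ay":0,"az":5,"jaw":5},{"dx":0,"dy":0,"dz":0,"ax":0,"ay":0,"az":5,"jaw":5},{"dx":0,"dy":0,"dz":0,"ax":0,"ay":0,"az":5,"jaw":5},{"dx":0,"dy":0,"dz":0,"ax":0,"ay":0,"az":5,"jaw":5},{"dx":0,"dy":0,"dz":0,"ax":0,"ay":0,"az":5,"jaw":5},{"dx":0,"dy":0,"dz":0,"ax":0,"ay":0,"az":5,"jaw":5},{"dx":0,"dy":0,"dz":0,"ax":0,"ay":0,"az":5,"jaw":5},{"dx":0,"dy":0,"dz":0,"ax":0,"ay":0,"az":5,"jaw":5},{"dx":0,"dy":0,"dz":0,"ax":0,"ay":0,"az":5,"jaw":5},{"dx":0,"dy":0,"dz":0,"ax":0,"ay":0,"az":3,"jaw":5},{"dx":0,"dy":0,"dz":0,"ax":0,"ay":0,"az":2.2,"jaw":5},{"dx":0,"dy":0,"dz":0,"ax":0,"ay":0,"az":0,"jaw":5}]'
python3 -m creep '[{"dx":0,"dy":0,"dz":5,"ax":0,"ay":0,"az":0,"jaw":5},{"dx":0,"dy":0,"dz":10,"ax":0,"ay":0,"az":0,"jaw":5},{"dx":0,"dy":0,"dz":12,"ax":0,"ay":0,"az":0,"jaw":5},{"dx":0,"dy":0,"dz":12,"ax":0,"ay":0,"az":0,"jaw":5},{"dx":0,"dy":0,"dz":12,"ax":0,"ay":0,"az":0,"jaw":5},{"dx":0,"dy":0,"dz":12,"ax":0,"ay":0,"az":0,"jaw":5},{"dx":0,"dy":0,"dz":7,"ax":0,"ay":0,"az":0,"jaw":5},{"dx":0,"dy":0,"dz":4,"ax":0,"ay":0,"az":0,"jaw":5},{"dx":0,"dy":0,"dz":0,"ax":0,"ay":0,"az":0,"jaw":5}]'
python3 - <<'E'
from st import *
from station import grab_frame
print(goal((.4741,-.085,.2145),-92.3))
a=cv2.cvtColor(grab_frame("side"),cv2.COLOR_RGB2BGR)[130:370,230:490]
b=cv2.cvtColor(grab_frame("top"),cv2.COLOR_RGB2BGR)[120:360,300:500]
cv2.imwrite("pics/pre.png",cv2.resize(np.hstack([a,b]),None,fx=1.7,fy=1.7,interpolation=cv2.INTER_CUBIC))
E
```

```text
t: 9.58
tcp_pos: [0.4757, -0.0831, 0.3437]
ee_rot: [0.0, 1.0, -0.02, -0.0]
wrist_force: [-0.0, 0.8, -5.1]
gripper_width: 0.178
t: 10.33
tcp_pos: [0.4752, -0.084, 0.2691]
ee_rot: [0.0, 1.0, -0.019, -0.001]
wrist_force: [0.3, -0.5, -4.2]
gripper_width: 0.178
t 10.3333 tcp [ 0.4752 -0.084   0.2691] grasp [ 0.4752 -0.084   0.2151] 
yaw(tool y) -92.21444080815459 
 [[ 0.9993 -0.0386 -0.0013]
 [-0.0386 -0.9993 -0.0002]
 [-0.0013  0.0002 -1.    ]] 
q [-0.581   0.4786  0.858   2.0304 -0.4834  0.8461 -1.0565] F [ 0.2771 -0.4799 -4.2283] T [-0.011   0.0653  0.0465] w 0.17795154107277547
(array([-1.0826,  1.013 ,  0.604 ]), array([0.0131, 0.0719, 0.0856]))
```

View pics/pre.png

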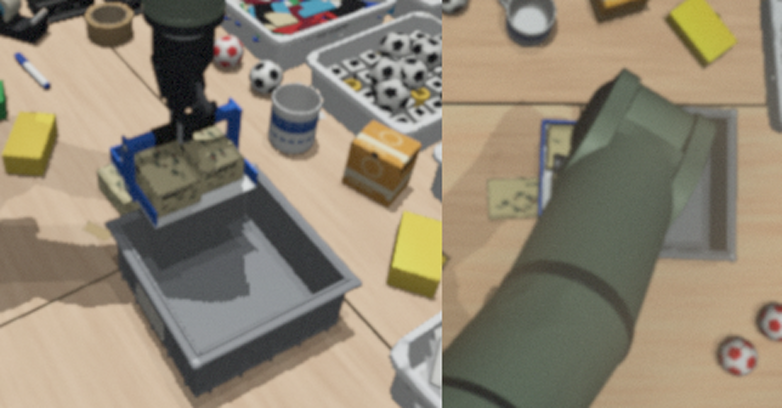

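The side view shows the tray level over the tote's +y wall, both cartons on it, the open edge squarely above the tote and clear of the rim. I'll tilt about the open edge.

```bash
python3 -m creep '[{"dx":0,"dy":5.2,"dz":-2.3,"ax":2,"ay":0,"az":0,"jaw":5},{"dx":0,"dy":10.4,"dz":-4.5,"ax":4,"ay":0,"az":0,"jaw":5},{"dx":0,"dy":10.4,"dz":-4.5,"ax":4,"ay":0,"az":0,"jaw":5},{"dx":0,"dy":10.4,"dz":-4.5,"ax":4,"ay":0,"az":0,"jaw":5},{"dx":0,"dy":10.4,"dz":-4.5,"ax":4,"ay":0,"az":0,"jaw":5},{"dx":0,"dy":10.4,"dz":-4.5,"ax":4,"ay":0,"az":0,"jaw":5},{"dx":0,"dy":10.4,"dz":-4.5,"ax":4,"ay":0,"az":0,"jaw":5}]'
python3 - <<'E'
from st import *
from station import grab_frame
print("edge",p+M@np.array([0,.069,.1465]))
a=cv2.cvtColor(grab_frame("side"),cv2.COLOR_RGB2BGR)[130:370,230:490]
cv2.imwrite("pics/tilt1.png",cv2.resize(a,None,fx=2,fy=2,interpolation=cv2.INTER_CUBIC))
E
```

```text
t: 11.02
tcp_pos: [0.473, -0.1562, 0.2866]
ee_rot: [-0.226, 0.974, -0.018, 0.006]
wrist_force: [-0.1, 0.9, -4.7]
gripper_width: 0.179
t 11.0167 tcp [ 0.473  -0.1562  0.2866] grasp [ 0.4741 -0.1324  0.2382] 
yaw(tool y) -92.12894054772795 
 [[ 0.9993 -0.0333  0.0195]
 [-0.0385 -0.8969  0.4405]
 [ 0.0028 -0.4409 -0.8975]] 
q [-0.0548  0.5252  0.6539  1.8936 -0.7606  1.2096 -0.6181] F [-0.0602  0.9038 -4.7127] T [-0.9458  0.1123  0.0267] w 0.1794746688277662
edge [ 0.4736 -0.1536  0.1247]
```

View pics/tilt1.png

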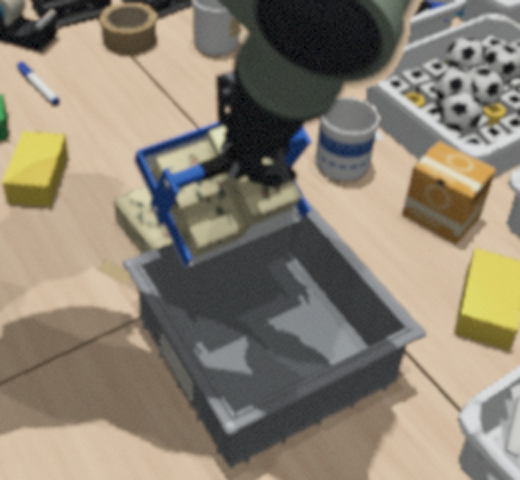

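```bash
python3 -m creep '[{"dx":0,"dy":14.4,"dz":-5.9,"ax":5.5,"ay":0,"az":0,"jaw":5},{"dx":0,"dy":14.4,"dz":-5.9,"ax":5.5,"ay":0,"az":0,"jaw":5},{"dx":0,"dy":14.4,"dz":-5.9,"ax":5.5,"ay":0,"az":0,"jaw":5},{"dx":0,"dy":14.4,"dz":-5.9,"ax":5.5,"ay":0,"az":0,"jaw":5},{"dx":0,"dy":0,"dz":0,"ax":0,"ay":0,"az":0,"jaw":5},{"dx":0,"dy":0,"dz":0,"ax":0,"ay":0,"az":0,"jaw":5}]'
python3 - <<'E'
from st import *
from station import grab_frame
print("edge",p+M@np.array([0,.069,.1465]))
a=cv2.cvtColor(grab_frame("side"),cv2.COLOR_RGB2BGR)[130:370,230:490]
cv2.imwrite("pics/tilt2.png",cv2.resize(a,None,fx=2,fy=2,interpolation=cv2.INTER_CUBIC))
E
```

```text
t: 11.57
tcp_pos: [0.47, -0.2175, 0.2719]
ee_rot: [-0.406, 0.914, -0.019, 0.008]
wrist_force: [0.9, 0.3, -1.5]
gripper_width: 0.177
t 11.5667 tcp [ 0.47   -0.2175  0.2719] grasp [ 0.4716 -0.1774  0.2357] 
yaw(tool y) -92.46473157650874 
 [[ 0.9991 -0.0288  0.0296]
 [-0.0413 -0.6695  0.7417]
 [-0.0015 -0.7423 -0.6701]] 
q [ 0.2792  0.7179  0.5305  1.7402 -0.8915  1.5638 -0.4095] F [ 0.8907  0.2849 -1.5317] T [-1.2714  0.1129  0.0208] w 0.17748574246765864
edge [ 0.4723 -0.155   0.1225]
```

View pics/tilt2.png

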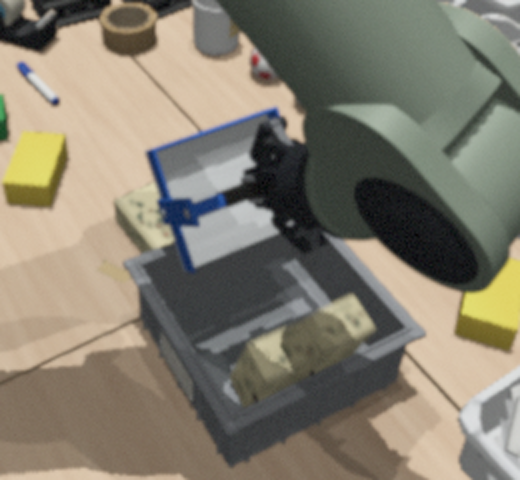

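Both cartons are off the tray and in the tote, near the far wall at (300,350). I'll let them settle.

```bash
python3 -m creep '[{"dx":0,"dy":0,"dz":0,"ax":0,"ay":0,"az":0,"jaw":5},{"dx":0,"dy":0,"dz":0,"ax":0,"ay":0,"az":0,"jaw":5},{"dx":0,"dy":0,"dz":0,"ax":0,"ay":0,"az":0,"jaw":5},{"dx":0,"dy":0,"dz":0,"ax":0,"ay":0,"az":0,"jaw":5}]'
python3 - <<'E'
from st import *
from station import grab_frame
print("world up 100mm in tool axes",M.T@[0,0,100])
a=cv2.cvtColor(grab_frame("side"),cv2.COLOR_RGB2BGR)[130:370,230:490]
cv2.imwrite("pics/tilt3.png",cv2.resize(a,None,fx=2,fy=2,interpolation=cv2.INTER_CUBIC))
E
```

```text
t: 11.95
tcp_pos: [0.4707, -0.2151, 0.2733]
ee_rot: [-0.406, 0.914, -0.017, 0.008]
wrist_force: [-0.4, -0.2, -2.6]
gripper_width: 0.174
t 11.95 tcp [ 0.4707 -0.2151  0.2733] grasp [ 0.4722 -0.1751  0.2371] 
yaw(tool y) -92.09105309337708 
 [[ 0.9993 -0.0244  0.0285]
 [-0.0375 -0.6692  0.7422]
 [ 0.0009 -0.7427 -0.6696]] 
q [ 0.2752  0.7149  0.5301  1.7414 -0.892   1.5639 -0.4092] F [-0.4071 -0.1623 -2.5552] T [-1.2824  0.0954 -0.0188] w 0.17358165389933644
world up 100mm in tool axes [  0.092  -74.2704 -66.962 ]
```

View pics/tilt3.png

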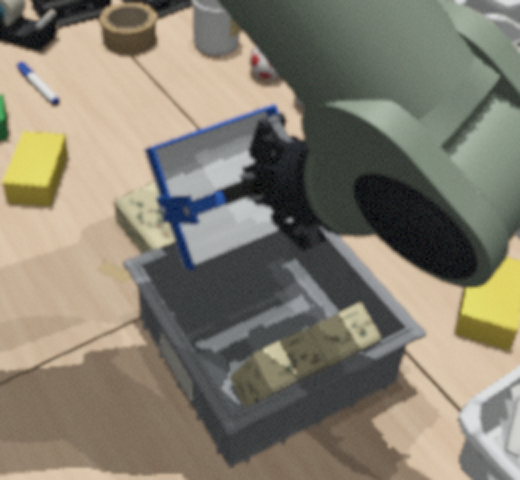

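Both cartons lie flat against the tote's far side. The wrist carries 2.55 N, which is the empty tray alone. Next: straight up, then level.

```bash
python3 -m creep '[{"dx":0,"dy":-4,"dz":-3.6,"ax":0,"ay":0,"az":0,"jaw":5},{"dx":0,"dy":-9.3,"dz":-8.4,"ax":0,"ay":0,"az":0,"jaw":5},{"dx":0,"dy":-9.3,"dz":-8.4,"ax":0,"ay":0,"az":0,"jaw":5},{"dx":0,"dy":-9.3,"dz":-8.4,"ax":0,"ay":0,"az":0,"jaw":5},{"dx":0,"dy":-9.3,"dz":-8.4,"ax":0,"ay":0,"az":0,"jaw":5},{"dx":0,"dy":-9.3,"dz":-8.4,"ax":0,"ay":0,"az":0,"jaw":5},{"dx":0,"dy":-9.3,"dz":-8.4,"ax":0,"ay":0,"az":0,"jaw":5},{"dx":0,"dy":-9.3,"dz":-8.4,"ax":0,"ay":0,"az":0,"jaw":5},{"dx":0,"dy":-5,"dz":-4.5,"ax":0,"ay":0,"az":0,"jaw":5}]'
python3 -m creep '[{"dx":0,"dy":-6.2,"dz":3.3,"ax":-2.5,"ay":0,"az":0,"jaw":5},{"dx":0,"dy":-12.5,"dz":6.6,"ax":-5,"ay":0,"az":0,"jaw":5},{"dx":0,"dy":-12.5,"dz":6.6,"ax":-5,"ay":0,"az":0,"jaw":5},{"dx":0,"dy":-12.5,"dz":6.6,"ax":-5,"ay":0,"az":0,"jaw":5},{"dx":0,"dy":-12.5,"dz":6.6,"ax":-5,"ay":0,"az":0,"jaw":5},{"dx":0,"dy":-12.5,"dz":6.6,"ax":-5,"ay":0,"az":0,"jaw":5},{"dx":0,"dy":-12.5,"dz":6.6,"ax":-5,"ay":0,"az":0,"jaw":5},{"dx":0,"dy":-12.5,"dz":6.6,"ax":-5,"ay":0,"az":0,"jaw":5},{"dx":0,"dy":-12.5,"dz":6.6,"ax":-5,"ay":0,"az":0,"jaw":5},{"dx":0,"dy":-12.5,"dz":6.6,"ax":-5,"ay":0,"az":0,"jaw":5},{"dx":0,"dy":0,"dz":0,"ax":-0.5,"ay":0,"az":0,"jaw":5},{"dx":0,"dy":0,"dz":0,"ax":0,"ay":0,"az":0,"jaw":5},{"dx":0,"dy":0,"dz":0,"ax":0,"ay":0,"az":0,"jaw":5}]'
python3 - <<'E'
from st import *
from station import grab_frame
print("edge",p+M@np.array([0,.069,.1465]),goal((.4741,-.085,.30),-92.3))
a=cv2.cvtColor(grab_frame("side"),cv2.COLOR_RGB2BGR)[90:370,230:490]
cv2.imwrite("pics/lev.png",cv2.resize(a,None,fx=2,fy=2,interpolation=cv2.INTER_CUBIC))
E
```

```text
t: 12.75
tcp_pos: [0.4705, -0.2161, 0.3745]
ee_rot: [-0.406, 0.913, -0.018, 0.009]
wrist_force: [0.0, 0.3, -2.1]
gripper_width: 0.178
t: 13.83
tcp_pos: [0.4753, -0.0856, 0.3701]
ee_rot: [-0.001, 1.0, -0.019, -0.0]
wrist_force: [-0.8, -0.3, -2.0]
gripper_width: 0.178
t 13.8333 tcp [ 0.4753 -0.0856  0.3701] grasp [ 0.4753 -0.0855  0.3161] 
yaw(tool y) -92.23064503494368 
 [[ 0.9992 -0.0389 -0.0002]
 [-0.0389 -0.9992  0.0014]
 [-0.0002 -0.0013 -1.    ]] 
q [-0.5571  0.2793  0.7666  1.9042 -0.2244  1.0452 -1.3058] F [-0.7823 -0.3255 -1.9672] T [-0.031   0.0221  0.0455] w 0.1777394576025096
edge [ 0.4726 -0.1544  0.2235] (array([-1.2606, -0.5526, 16.1242]), array([-0.0773,  0.0127,  0.0694]))
```

View pics/lev.png

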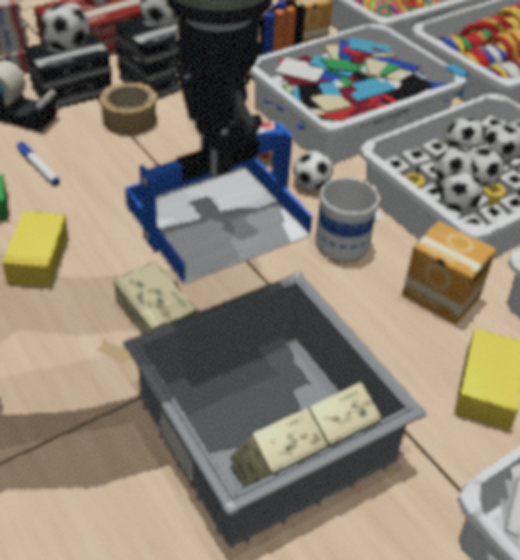

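The side view shows the tray empty and held above the tote's +y side. Both cartons lie side by side in the tote at (285,445) and (345,412), and the bystanders look undisturbed. I'll check level from the open-edge corners, let it settle, and compare the bystanders with the first picture.

```bash
python3 -m creep '[{"dx":0,"dy":0,"dz":0,"ax":0,"ay":0,"az":0,"jaw":5},{"dx":0,"dy":0,"dz":0,"ax":0,"ay":0,"az":0,"jaw":5},{"dx":0,"dy":0,"dz":0,"ax":0,"ay":0,"az":0,"jaw":5},{"dx":0,"dy":0,"dz":0,"ax":0,"ay":0,"az":0,"jaw":5},{"dx":0,"dy":0,"dz":0,"ax":0,"ay":0,"az":0,"jaw":5},{"dx":0,"dy":0,"dz":0,"ax":0,"ay":0,"az":0,"jaw":5}]'
python3 - <<'E'
from st import *
from station import grab_frame
for sx in(-.083,.083):
  for y,z in((.069,.1465),(.069,.1165),(-.069,.1165)):print(sx,y,z,proj("side",p+M@np.array([sx,y,z])))
f=cv2.cvtColor(grab_frame("side"),cv2.COLOR_RGB2BGR);s0=cv2.imread("pics/side0.png")
g=f.copy()
for sx in(-.083,.083):
  for y,z in((.069,.1465),(.069,.1165),(-.069,.1165)):
    u=proj("side",p+M@np.array([sx,y,z]));
    g=g if 0 else g; cv2.circle(g,tuple(int(round(v)) for v in u),1,(0,0,255),-1)
crop=lambda i:cv2.resize(i[130:290,230:430],None,fx=3.5,fy=3.5,interpolation=cv2.INTER_CUBIC)
cv2.imwrite("pics/lev2.png",crop(g))
t=cv2.cvtColor(grab_frame("top"),cv2.COLOR_RGB2BGR);t0=cv2.imread("pics/top0.png")
cv2.imwrite("pics/cmp.png",np.vstack([np.hstack([t0[100:260,170:380],t[100:260,170:380]]),np.hstack([s0[110:270,220:430],f[110:270,220:430]])]))
print(np.abs(s["joint_vel"]).max())
E
```

```text
t: 14.38
tcp_pos: [0.4754, -0.0857, 0.3699]
ee_rot: [-0.0, 1.0, -0.02, -0.0]
wrist_force: [-0.2, 0.1, -1.8]
gripper_width: 0.178
t 14.3833 tcp [ 0.4754 -0.0857  0.3699] grasp [ 0.4754 -0.0857  0.3159] 
yaw(tool y) -92.24422572117642 
 [[ 0.9992 -0.0392 -0.0001]
 [-0.0392 -0.9992  0.0001]
 [-0.0001 -0.0001 -1.    ]] 
q [-0.5572  0.2796  0.7661  1.9045 -0.2232  1.0442 -1.3072] F [-0.2449  0.132  -1.7853] T [-0.0022  0.012   0.0235] w 0.17836618881911004
-0.083 0.069 0.1465 [318.0563 233.6404]
-0.083 0.069 0.1165 [317.8246 222.9337]
-0.083 -0.069 0.1165 [288.6262 184.0921]
0.083 0.069 0.1465 [386.3714 207.0995]
0.083 0.069 0.1165 [387.7337 196.5254]
0.083 -0.069 0.1165 [353.5471 162.7099]
0.004793374340509551
```

View pics/lev2.png

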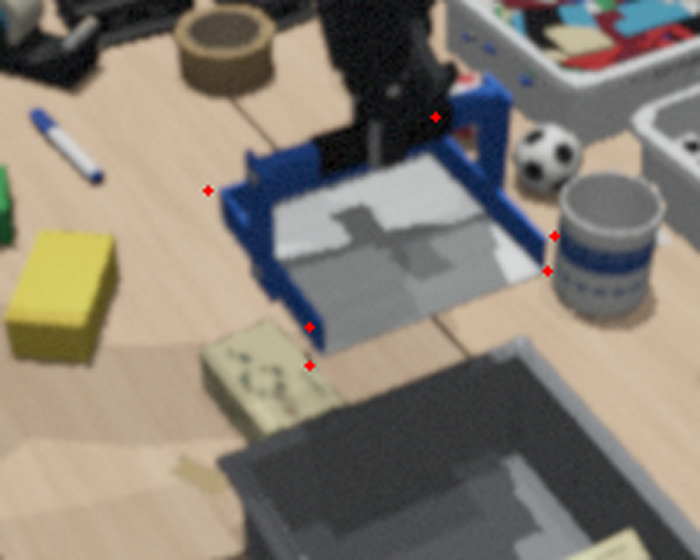

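View pics/cmp.png

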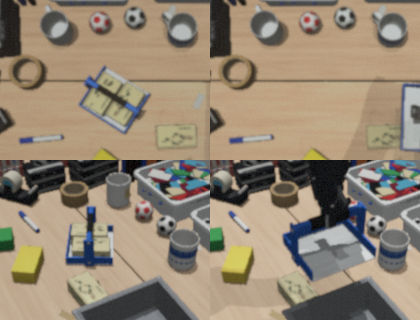

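The projected corners, corrected for the narrower wall width of about 154 mm, match the real ones within about 3 px. The edge slopes agree to about 1-2°, so the tray is level. The bystanders are unchanged between the first and last pictures. Handing in.

Run:
```python
from station import *
print(job_done())
```

```text
the job is handed in; nothing more can be done
None
```

I lifted the tray level by its grip with both cartons on it and carried it over the tote. There I tipped it about its open edge to about 48°, and both cartons slid into the tote. I then raised the tray, levelled it, and handed the job in at about 14.4 s of the 46 s allowed. No verdict was reported.

**Last checks:**
- **Tray:** it is empty and still held, at a finger opening of about 15 mm. The tool is level to within 0.1°, the arm is at rest, and the underside is about 0.22 m above the table, well clear of the tote.
- **Cartons:** both lie flat side by side in the tote. The wrist carried about 2 N at the end, the tray alone.
- **Bystanders:** the spare carton, mug, marker and tape roll look unmoved next to the first pictures.

**Disagreement:** the tray corners in the side picture sat about 2–5 px from where I projected them. Most of that came from assuming the walls were 166 mm apart when I had measured about 153 mm. About 3 px remained after correcting for it. The edge slopes still agree with level to about 1–2°, judged by eye rather than by a fit.

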